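# Flip down the fence stop and butt the board against it

## Task

Set up the stop fence for a repeat cut, only by pushing with the fingers - grip and lift nothing. First flip the wide stop over until its flap is fully down in front of the fence, leaving the narrow stop raised; then push the board flat along the fence until its end touches the wide flap, with its long edge snug against the fence for its whole length. Leave everything else on the bench alone and finish clear of everything.

Things in the scene. Friction and masses are not known exactly. Their poses are not given: they have to be found in the camera images.
- station: Stop fence, fixed: white bed 18 mm thick, aluminium fence along it. Origin at table height under the fence's front face. x: level, from bed through fence to the back; y: along the fence to the robot's left; z up. Bed: x -170 to +40 mm, y -400 to +340 mm. Fence: x 0 to 30 mm, 40 mm high above the bed (top 58 mm above the table).
- wide_stop: The wide flip stop's aluminium carriage, clamped on the fence (it does not slide); origin on the fence's top. The steel flap hinged to it is 60 mm wide along the fence: a flat arm 8 mm thick reaching 74 mm from the hinge, with a block of the same width under its outer part (22 to 74 mm from the hinge, reaching 48 mm below the arm's mid-plane).
- wide_hinge (a point): Middle of the wide flap's hinge line, which runs along the fence 12 mm above its top (70 mm above the table) and 12 mm behind its front face. Axes as the station's.
- wide_flap (a joint): Angle of the wide flap (rad). 0: fully down, arm level and pointing to the front (station -x), its top 4 mm above the hinge line, block in front of the fence, 4 mm above the bed. 1.57: arm straight up. More: leaning to the back, as at the start (1.8 to 2.2). Limits 0 and 2.4. The hinge is stiff (0.11 N m of friction): the flap stays where it is left.
- wide_face (a point): Where the board's leading corner has to come: on the fence's front face, in the plane of the side face of the wide flap (when down) that looks to the board, 30 mm from the stop's middle to station -y; 12.5 mm above the bed. Axes as the station's.
- narrow_stop: The narrow flip stop's aluminium carriage, clamped on the fence (it does not slide); origin on the fence's top. The steel flap hinged to it is 26 mm wide along the fence: a flat arm 8 mm thick reaching 74 mm from the hinge, with a block of the same width under its outer part (22 to 74 mm from the hinge, reaching 48 mm below the arm's mid-plane).
- narrow_flap (a joint): Angle of the narrow flap, meaning as for the wide one. It starts raised (1.8 to 2.2) and is left raised. It may stand on either side of the wide stop; the board passes under a raised flap.
- board_center (a point): Centre of the board: plain light wood, 60 mm wide (its x), 220 mm long (its y), 25 mm thick, 0.14 to 0.28 kg, lying flat on the bed to the right (station -y) of both stops, up to 40 mm off the fence and slightly askew. Its axes roughly match the station's.
- board_lead (a point): On the board's long side face towards the fence, at its end nearer the stops (the corner that comes into the angle between fence and flap), half-way up. Axes as the board's.
- board_tail (a point): On the same long side face, at the end away from the stops, half-way up. Axes as the board's.
- tape: Yellow and black tape measure, 70 x 34 x 62 mm, standing on the bed in front of the fence; origin under its centre. A bystander.
- offcut: Brown wooden offcut, 40 x 40 x 90 mm, standing on end on the bed near its left end; origin under its centre. A bystander.
- glue: White glue bottle, 56 mm across, 150 mm tall, standing on the table behind the fence; origin under its centre. A bystander.
- paint: Paint can, 84 mm across, 95 mm tall, standing on the table behind the fence; origin under its centre. A bystander.
- tin: Open steel tin, 80 mm across, 60 mm tall, on the table behind the fence; origin under its centre. A bystander.
- driver: Screwdriver lying on the table behind the fence; origin on its underside. A bystander.
- stick: Dark wooden strip 35 x 280 x 18 mm lying on the table behind the fence; origin under its centre. A bystander.

How it is judged:
By the outcome, as a careful person would: the job done as asked, in the order asked, and still so for the second after the job is handed in, with the robot touching nothing.
It also fails if it takes over 64 s, if anything falls off the work surface, if the arm or the gripper's body presses on something with over 40 N, if the wrist force passes 120 N, or if a joint passes its speed limit or range.

## Robot

A 6-joint arm with a two-finger parallel gripper is mounted at the origin on the work surface. World frame = base frame: x ahead of the robot, y to its left, z up, the work surface at z = 0. Lengths are in m, angles in rad, forces in N, time in s.
With the tool pointing down it reaches from about 0.325 to 0.75 m from the base axis. Payload 7.6 kg.
Tool frame: the origin (TCP) lies midway between the tips of the shut fingers; the grasp point (between the pads) lies 19 mm behind it; z points along the fingers, y is the line along which they close (so a half turn about z gives the same grasp; the last joint's range is limited). The gripper opens to 85 mm and grips with 20 to 120 N. Pads are 22 mm wide; open, the fingers measure 114 mm over their backs; the gripper's body (76 mm by 85 mm) begins 54 mm behind the grasp point. The pads swing forward as they close: fully open they stand 13 mm farther back than shut.
Start: joints at [1.257, 0.052, 1.401, -0, 1.689, -0.07], TCP at [0.127, 0.509, 0.231] pointing down, gripper open.
Joint ranges: [-2.9, 2.9], [-0.91, 2.17], [0.12, 2.37], [-1.06, 4.2], [0.26, 2.73], [-2.93, 2.93]. Speed limits (rad/s): [2.57, 2.57, 3.01, 3.14, 3.14, 3.14].

## Interface

Orientations are given as a rotation vector (axis times angle).
In Python, from bench import manip gives the robot as it stands.
- The arm moves only by the tool arm_command, never from a script. Its argument "series" is one flat list of numbers, 7 for each row, row after row: the shift along the tool's x, y, z in cm, then the turn, a rotation vector about the tool's x, y, z in rad, then the gripper command: -1 is shut, 1 is fully open, values between are in proportion. In form: [dx, dy, dz, rx, ry, rz, fingers, dx, dy, dz, rx, ry, rz, fingers, ...]. A call has 1 to 8 rows; each row shifts and turns the commanded pose from where the row before left it, along the tool's axes as they then stand; what a row does not reach is not made up. A row lasts 1/8 s, in which the tool goes at most 62.5 mm and 10.7 degrees, less where a joint would pass 70% of its speed; a pose out of reach is approached as far as the arm can. A call is refused whole if a number of a shift passes 6.25 or a number of a turn 0.188, either way. A call with a gripper value outside its range is refused whole. The fingers move at their own pace and stop on an object; "newtons" is the grip in N (left out, the last holds). Time passes only in rows, so rows that do not move let the fingers close. It gives the time, the measured TCP pose, the force, the opening and the grip force at its end, in the units of the state.
- manip.observe(): the state, without advancing time (a new reading comes with each control period).
- manip.capture(name): name is "scene" or "side" or "wrist"; returns a dict with "img" (480x640x3 uint8, red, green, blue), "fx", "fy", "cx", "cy" (pixels), "pose" (4x4, takes a point from camera to world coordinates). Camera axes: x right, y down, z forward; pixel columns grow to the right and rows downward; lengths in m; the calibration is good to about 2 mm. A picture is of the moment at which its call begins. There is no depth.
- manip.sign_off(): hands the job in; it is judged then, once.
The state is a dict: "time_s": time; "joint_pos": joint angles; "qd": joint speeds; "joint_torque": joint torques, N m; "eef_pos": TCP position; "eef_rot": TCP orientation; "contact_force": force on the tool from outside, world axes, zero at the start; "ft_torque": the same for the moment, N m; "opening": finger opening in m; "grip_force": force on a finger pad.
Only numpy, scipy, OpenCV 4.12 (cv2) and the standard library are available. Lean on these libraries where they do the work, as an engineer would, in place of code of your own. Each camera call takes 0.05 s, during which the arm holds its last target. There are 200 camera calls.

## Working session

There is one attempt and no reset: what is moved stays moved. The work goes in short steps, Python scripts to look and compute and a tool call to move; the robot and the scene stay as the last step left them, time stands still between calls to the robot, and variables do not carry over. Pictures are saved under pics/ and viewed, at most 10 in all, crops included, and the job is handed in when it is done.

Besides the shell and the picture viewer there is one more tool, called after "Emit:" as name(argument=value, ...) on one line, values as JSON. arm_command: Moves the arm, as the interface text tells. Its arguments: {"type":"object","properties":{"series":{"type":"array"},"newtons":{"type":"number"}},"required":["series"]}

```bash
mkdir -p pics
python3 - <<'E'
from bench import manip
import cv2,numpy as np
for n in("scene","side"):
    c=manip.capture(n); cv2.imwrite(f"pics/{n}0.png",c["img"][:,:,::-1]); np.savez(f"{n}0.npz",**c)
    print(n,c["fx"],c["cx"],c["cy"],np.round(c["pose"],3).tolist())
s=manip.observe();print(s["eef_pos"],s["eef_rot"],s["time_s"])
E
```

```text
scene 451.0818672727476 322.5151209730697 239.39234469981346 [[-0.546, 0.67, -0.503, 1.095], [0.838, 0.43, -0.337, 0.328], [-0.01, -0.606, -0.796, 0.842], [0.0, 0.0, 0.0, 1.0]]
side 481.40649253509775 328.10650374181904 242.6351456664346 [[-0.972, -0.14, 0.19, 0.407], [-0.235, 0.622, -0.747, 0.825], [-0.013, -0.77, -0.637, 0.752], [0.0, 0.0, 0.0, 1.0]]
[0.12660446 0.50922107 0.23055585] [-3.81960393e-01 -3.11802198e+00  2.18187253e-03] 0.1
```

View pics/scene0.png

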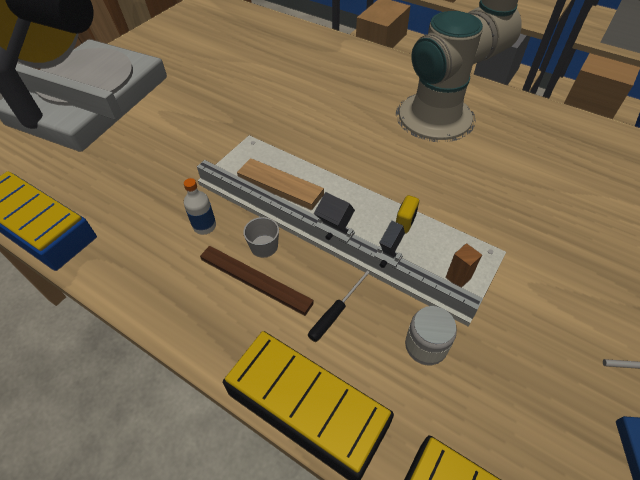

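View pics/side0.png

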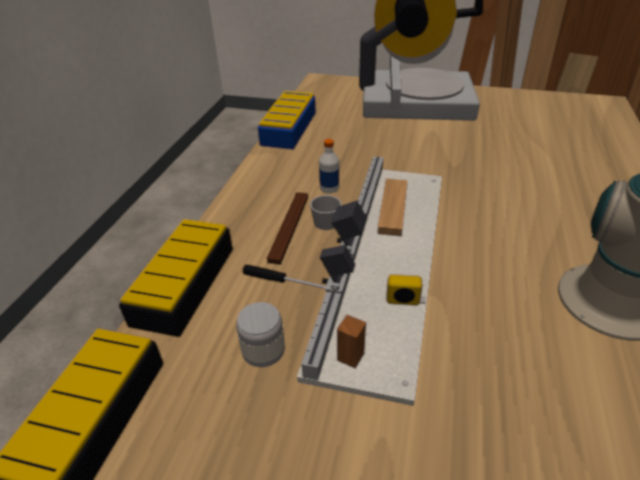

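The scene view (from behind) shows the bed's front corners at about (248,137) and (504,253). The wide stop is at (335,212), the narrow stop to its left at (392,237), and the board spans (240,165)–(323,200). The side view shows the same bed, with corners at (440,178), (412,397) and (302,380).

```bash
cat > h.py <<'E'
import numpy as np,cv2
def load(n): return dict(np.load(n))
def ray(c,u,v):
    d=c["pose"][:3,:3]@np.array([(u-c["cx"])/c["fx"],(v-c["cy"])/c["fy"],1]); return c["pose"][:3,3],d/np.linalg.norm(d)
def onz(c,u,v,z):
    o,d=ray(c,u,v); return o+d*(z-o[2])/d[2]
def proj(c,p):
    q=c["pose"][:3,:3].T@(np.asarray(p)-c["pose"][:3,3]); return np.array([c["fx"]*q[0]/q[2]+c["cx"],c["fy"]*q[1]/q[2]+c["cy"]])
E
python3 - <<'E'
from h import *
s=load("scene0.npz");d=load("side0.npz")
np.set_printoptions(precision=4,suppress=True)
for c,pts in((s,[(248,137),(504,253)]),(d,[(440,178),(412,397),(302,380)])):
    for p in pts: print(p,onz(c,*p,.018))
for c,n,roi in((s,"scene",(190,125,330,205)),(d,"side",(290,150,160,255))):
    im=c["img"]; x,y,w,h=roi; k=2.4
    cr=cv2.resize(im[y:y+h,x:x+w],None,fx=k,fy=k,interpolation=cv2.INTER_CUBIC); cv2.imwrite(f"pics/{n}crop.png",cr[:,:,::-1])
E
```

```text
(248, 137) [ 0.3859 -0.3911  0.018 ]
(504, 253) [0.3871 0.3412 0.018 ]
(440, 178) [ 0.3834 -0.3848  0.018 ]
(412, 397) [0.3868 0.3377 0.018 ]
(302, 380) [0.5806 0.3478 0.018 ]
```

View pics/scenecrop.png

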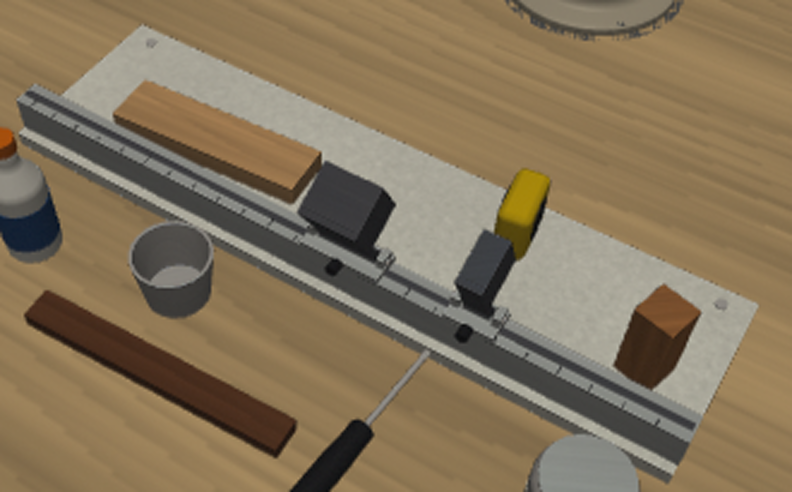

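The crop shows the board's top corners at (147,81), (321,152), (293,190) and (114,108). The wide carriage spans about (308,232)–(390,262) with its knob at (334,267), and the narrow knob is at (464,333). Glue, tin, stick and driver are behind the fence.

Run:
```python
from h import *
np.set_printoptions(precision=4,suppress=True)
s=load("scene0.npz")
f=lambda p:(p[0]/2.4+190,p[1]/2.4+125)
for p in [(147,81),(321,152),(293,190),(114,108)]: print("board",onz(s,*f(p),.043))
def onx(c,u,v,x):
    o,d=ray(c,u,v); return o+d*(x-o[0])/d[0]
for n,p in dict(wk=(334,267),nk=(464,333)).items(): print(n,onx(s,*f(p),.588))
for p in [(20,97),(693,437),(34,86)]: print("fence top",onz(s,*f(p),.058))
for p in [(370,250),(313,226),(490,308),(455,300)]: print("hinge-ish",onz(s,*f(p),.07))
for n,p in dict(glue=(30,255),tin=(180,310),tape=(515,255)).items(): print(n,onz(s,*f(p),.0))
d=load("side0.npz")
for n in("wide","narrow"):pass
g=cv2.cvtColor(s["img"],cv2.COLOR_RGB2GRAY)
print(onz(s,*f((5,142)),.15))
```

```text
board [ 0.4698 -0.3084  0.043 ]
board [ 0.4572 -0.0933  0.043 ]
board [ 0.5153 -0.0885  0.043 ]
board [ 0.5211 -0.3118  0.043 ]
wk [0.588  0.0059 0.064 ]
nk [0.588  0.1396 0.0638]
fence top [ 0.5721 -0.3933  0.058 ]
fence top [0.5737 0.3436 0.058 ]
fence top [ 0.5517 -0.3923  0.058 ]
hinge-ish [0.5577 0.0255 0.07  ]
hinge-ish [ 0.5619 -0.0339  0.07  ]
hinge-ish [0.5565 0.1476 0.07  ]
hinge-ish [0.5654 0.1178 0.07  ]
glue [ 0.6968 -0.2832  0.    ]
tin [ 0.6695 -0.1164  0.    ]
tape [0.4371 0.1221 0.    ]
[ 0.6836 -0.2805  0.15  ]
```

View pics/sidecrop.png

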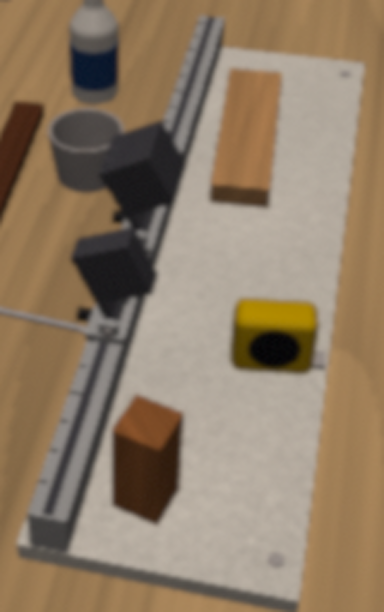

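The side crop confirms that both flaps are raised and leaning back, with the narrow one on the left. The board is to the right and about 35 mm off the fence. Next I go in behind the wide flap.

Emit:
arm_command(series=[0,0,0,0,0,-0.122,-1,0,0,0,0,0,-0.122,-1,-4.36,-4.28,0,0,0,0,-1,-4.36,-4.28,0,0,0,0,-1,-4.36,-4.28,0,0,0,0,-1,-4.36,-4.28,0,0,0,0,-1,-4.36,-4.28,0,0,0,0,-1,-4.36,-4.28,0,0,0,0,-1])

```text
time_s: 1.1
eef_pos: [0.3893, 0.2511, 0.2311]
eef_rot: [0.0, -3.141, -0.0]
contact_force: [1.7, 0.6, 0.6]
opening: -0.0001
grip_force: 0.0
```

Emit:
arm_command(series=[-4.36,-4.28,0,0,0,0,-1,-4.36,-4.28,0,0,0,0,-1,-4.36,-4.28,0,0,0,0,-1,-4.36,-4.28,0,0,0,0,-1,-4.36,-4.28,0,0,0,0,-1,-4.36,-4.28,0,0,0,0,-1,0,0,0,0,0,0,-1,0,0,0,0,0,0,-1])

```text
time_s: 2.1
eef_pos: [0.6498, -0.0038, 0.2305]
eef_rot: [0.0, -3.14, -0.001]
contact_force: [0.2, 0.3, 0.1]
opening: 0.0
grip_force: 0.0
```

Run:
```python
from bench import manip
import cv2,numpy as np
c=manip.capture("wrist"); cv2.imwrite("pics/w1.png",c["img"][:,:,::-1]); np.savez("w1.npz",**c)
print(np.round(c["pose"],3).tolist(),c["fx"])
```

```text
[[0.0, 0.951, 0.309, 0.569], [1.0, -0.0, 0.001, -0.005], [0.001, 0.309, -0.951, 0.373], [0.0, 0.0, 0.0, 1.0]] 411.6892132355485
```

View pics/w1.png

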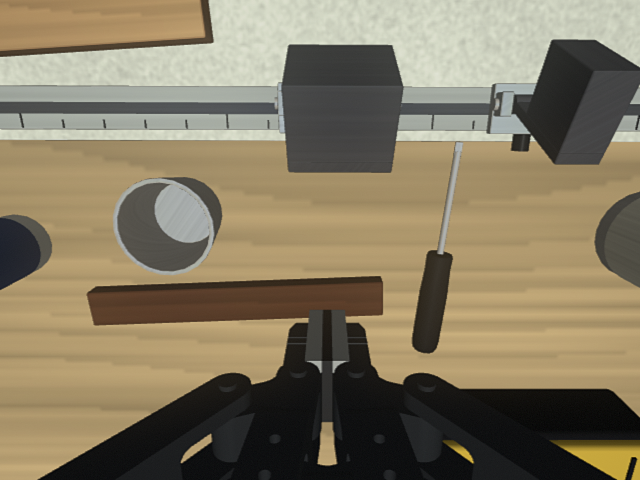

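The wrist view shows the fence's front top edge at row 86, the wide flap's tip face spanning (288,85)–(400,85) to (289,172)–(392,172), and the board's lead corner at (212,42).

Run:
```python
from h import *
np.set_printoptions(precision=4,suppress=True)
c=load("w1.npz")
print("fence front",onz(c,40,86,.058),onz(c,450,86,.058), "back",onz(c,40,130,.058), onz(c,40,115,.058))
for z in(.13,.137):print("tip back",z,onz(c,289,172,z),onz(c,392,172,z))
for z in(.15,.157):print("block tip front",z,onz(c,288,85,z),onz(c,402,85,z))
print("carr left",onz(c,279,105,.07),"narrow",onz(c,488,108,.07))
print("board lead",onz(c,206,0,.043),onz(c,208,38,.043),onz(c,0,51,.043))
```

```text
fence front [ 0.549  -0.2094  0.058 ] [0.549 0.083 0.058] back [ 0.5792 -0.2159  0.058 ] [ 0.5687 -0.2137  0.058 ]
tip back 0.13 [ 0.6005 -0.0271  0.13  ] [0.6006 0.0332 0.13  ]
tip back 0.137 [ 0.5996 -0.0265  0.137 ] [0.5997 0.0321 0.137 ]
block tip front 0.15 [ 0.5544 -0.0246  0.15  ] [0.5544 0.033  0.15  ]
block tip front 0.157 [ 0.5549 -0.024   0.157 ] [0.5549 0.0318 0.157 ]
carr left [ 0.5621 -0.0382  0.07  ] narrow [0.5641 0.1075 0.07  ]
board lead [ 0.4916 -0.09    0.043 ] [ 0.5158 -0.0908  0.043 ] [ 0.5243 -0.2432  0.043 ]
```

Emit:
arm_command(series=[0,0,5.75,0,0,0,-1,0,0,5.75,0,0,0,-1,0,0,0,0,0,0,-1,2,0,0,0,0,0,-1,2,0,0,0,0,0,-1,1,0,0,0,0,0,-1,1.2,0,-0.5,0,0,0,-1,1.2,0,-1,0,0,0,-1])

```text
time_s: 3.15
eef_pos: [0.5755, -0.0038, 0.1322]
eef_rot: [-0.001, 3.142, 0.0]
contact_force: [1.5, -0.8, -2.0]
opening: 0.0001
grip_force: 0.7
```

Emit:
arm_command(series=[1.05,0,0.1,0,0,0,-1,1.05,0,0.1,0,0,0,-1,0.9,0,0.4,0,0,0,-1,0.95,0,0.5,0,0,0,-1,0.8,0,0.7,0,0,0,-1,0.7,0,0.8,0,0,0,-1,0.5,0,1,0,0,0,-1,0.3,0,0.9,0,0,0,-1])

```text
time_s: 4.15
eef_pos: [0.513, -0.004, 0.0854]
eef_rot: [0.0, -3.141, -0.0]
contact_force: [-0.4, -0.3, 0.4]
opening: -0.0001
grip_force: 0.5
```

Emit:
arm_command(series=[0,0,0.6,0,0,0,-1,0,0,0.4,0,0,0,-1,0,0,0.2,0,0,0,-1,0,0,0.1,0,0,0,-1,0,0,0,0,0,0,-1])

```text
time_s: 4.78
eef_pos: [0.5136, -0.004, 0.074]
eef_rot: [-0.0, 3.141, 0.0]
contact_force: [-3.6, -0.2, 4.9]
opening: 0.0001
grip_force: 2.4
```

Emit:
arm_command(series=[0,0,0.15,0,0,0,-1,0,0,0.15,0,0,0,-1,0,0,0,0,0,0,-1])

```text
time_s: 5.15
eef_pos: [0.5138, -0.004, 0.0738]
eef_rot: [-0.001, 3.141, -0.0]
contact_force: [-13.6, 0.4, 24.1]
opening: 0.0004
grip_force: 11.9
```

Emit:
arm_command(series=[0,0,-5.3,0,0,0,-1,0,0,-5.3,0,0,0,-1,0,0,-5.3,0,0,0,-1,-1.15,-4.9,0,0,0,0,-1,-1.15,-4.9,0,0,0,0,-1,-1.15,-4.9,0,0,0,0,-1,-1.15,-4.9,0,0,0,0,-1,0,0,0,0,0,0,-1])

```text
time_s: 6.15
eef_pos: [0.5595, -0.2031, 0.2283]
eef_rot: [-0.006, -3.141, 0.0]
contact_force: [-0.4, 0.1, -0.1]
opening: 0.0001
grip_force: 0.0
```

Run:
```python
from bench import manip
import cv2,numpy as np
c=manip.capture("wrist"); cv2.imwrite("pics/w2.png",c["img"][:,:,::-1]); np.savez("w2.npz",**c)
print(manip.observe()["eef_pos"])
```

```text
[ 0.55952424 -0.20130362  0.22862215]
```

View pics/w2.png

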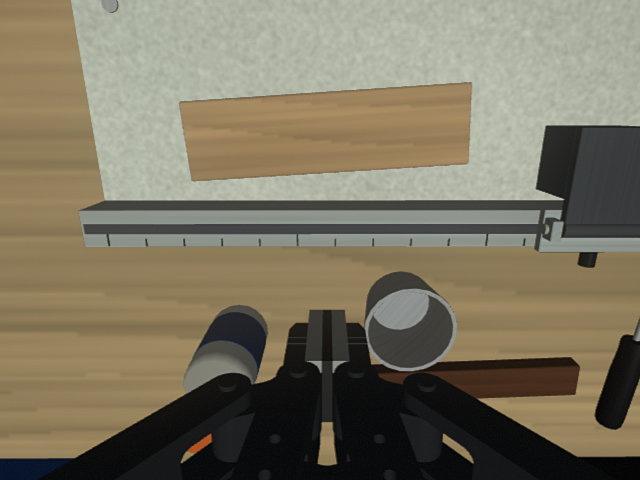

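The wrist view shows the wide flap level and down at right. The board's top corners are (180,102), (471,83), (468,163) and (191,180), the fence's front top edge is row 209 and its base row 201.

Run:
```python
from h import *
np.set_printoptions(precision=4,suppress=True)
c=load("w2.npz")
for p in[(180,102),(471,83),(468,163),(191,180)]:print(onz(c,*p,.043))
print("fence",onz(c,300,209,.058),onz(c,300,201,.018),onz(c,110,201,.018),onz(c,540,201,.018))
print("flap",onz(c,572,127,.074),onz(c,545,126,.022),onz(c,537,190,.022),"glue top",onz(c,215,360,.1))
```

```text
[ 0.4688 -0.3141  0.043 ]
[ 0.4564 -0.097   0.043 ]
[ 0.5148 -0.0933  0.043 ]
[ 0.5272 -0.3121  0.043 ]
fence [ 0.5477 -0.225   0.058 ] [ 0.5494 -0.2275  0.018 ] [ 0.5488 -0.3926  0.018 ] [ 0.5503 -0.0189  0.018 ]
flap [ 0.4871 -0.0343  0.074 ] [ 0.4877 -0.0266  0.022 ] [ 0.54   -0.0251  0.022 ] glue top [ 0.655  -0.2895  0.1   ]
```

Emit:
arm_command(series=[4.65,0,0,0,0,0,-1,4.65,0,0,0,0,0,-1,4.65,0,0,0,0,0,-1,0,0,4.95,0,0,0,-1,0,0,4.95,0,0,0,-1,0,0,4.95,0,0,0,-1,0,0,4.85,0,0,0,-1,0,0,0,0,0,0,-1])

```text
time_s: 7.2
eef_pos: [0.4179, -0.1978, 0.0294]
eef_rot: [0.002, -3.135, -0.006]
contact_force: [-1.1, 0.1, 1.1]
opening: 0.0003
grip_force: 0.0
```

Emit:
arm_command(series=[-1,0,0,0,0,0,-1,-1,0,0,0,0,0,-1,-0.8,0,0,0,0,0,-1,-0.8,0,0,0,0,0,-1,-0.8,0,0,0,0,0,-1,-0.7,0,0,0,0,0,-1,-0.5,0,0,0,0,0,-1,0,0,0,0,0,0,-1])

```text
time_s: 8.2
eef_pos: [0.4764, -0.2, 0.0322]
eef_rot: [-0.001, 3.141, 0.0]
contact_force: [-0.3, -0.2, 0.5]
opening: 0.0001
grip_force: 0.0
```

Emit:
arm_command(series=[-0.2,0,0,0,0,0,-1,-0.15,0,0,0,0,0,-1,-0.1,0,0,0,0,0,-1,0,0,0,0,0,0,-1])

```text
time_s: 8.7
eef_pos: [0.4787, -0.1999, 0.0321]
eef_rot: [-0.0, -3.137, -0.001]
contact_force: [-11.6, 1.2, 7.3]
opening: 0.0002
grip_force: 5.7
```

Emit:
arm_command(series=[1.5,0,0,0,0,0,-1,2,0,0,0,0,0,-1,0,-5.4,0,0,0,0,-1,0,-5.4,0,0,0,0,-1,0,-5.4,0,0,0,0,-1,-3.5,0,0,0,0,0,-1,-3.5,0,0,0,0,0,-1,0,0,0,0,0,0,-1])

```text
time_s: 9.7
eef_pos: [0.5172, -0.3618, 0.032]
eef_rot: [-0.003, 3.141, -0.0]
contact_force: [0.6, 0.1, -0.9]
opening: 0.0001
grip_force: 0.0
```

Emit:
arm_command(series=[0,1,0,0,0,0,-1,0,1,0,0,0,0,-1,0,1,0,0,0,0,-1,0,1,0,0,0,0,-1,0,1,0,0,0,0,-1,0,1,0,0,0,0,-1,0,1,0,0,0,0,-1,0,0.8,0,0,0,0,-1])

```text
time_s: 10.7
eef_pos: [0.5155, -0.2836, 0.0324]
eef_rot: [0.0, -3.142, 0.001]
contact_force: [-2.5, -2.5, 1.4]
opening: -0.0003
grip_force: 1.6
```

Emit:
arm_command(series=[0,0.6,0,0,0,0,-1,0,0.6,0,0,0,0,-1,0,0.4,0,0,0,0,-1,0,0.2,0,0,0,0,-1,0,0.1,0,0,0,0,-1,0,0,0,0,0,0,-1])

```text
time_s: 11.45
eef_pos: [0.5156, -0.2651, 0.0324]
eef_rot: [-0.0, 3.141, 0.0]
contact_force: [-2.6, -3.3, 2.7]
opening: 0.0005
grip_force: 2.0
```

Emit:
arm_command(series=[0,0.2,0,0,0,0,-1,0,0.2,0,0,0,0,-1,0,0.1,0,0,0,0,-1,0,0,0,0,0,0,-1])

```text
time_s: 11.95
eef_pos: [0.5156, -0.2599, 0.0323]
eef_rot: [-0.001, 3.141, 0.0]
contact_force: [-2.1, -2.8, 4.2]
opening: 0.0002
grip_force: 2.2
```

Emit:
arm_command(series=[0,0.2,0,0,0,0,-1,0,0.1,0,0,0,0,-1,0,0,0,0,0,0,-1])

```text
time_s: 12.32
eef_pos: [0.5156, -0.2586, 0.0325]
eef_rot: [0.001, 3.141, -0.005]
contact_force: [-1.6, -10.8, 0.7]
opening: -0.0
grip_force: 5.2
```

Emit:
arm_command(series=[0,-1.5,0,0,0,0,-1,0,-2,0,0,0,0,-1,3.5,0,0,0,0,0,-1,3.5,0,0,0,0,0,-1,0,5.2,0,0,0,0,-1,0,5.2,0,0,0,0,-1,0,5.0,0,0,0,0,-1,0,0,0,0,0,0,-1])

```text
time_s: 13.32
eef_pos: [0.4456, -0.1359, 0.032]
eef_rot: [0.006, -3.141, -0.002]
contact_force: [0.2, -0.5, 0.7]
opening: 0.0
grip_force: 0.0
```

Emit:
arm_command(series=[-1,0,0,0,0,0,-1,-1,0,0,0,0,0,-1,-0.7,0,0,0,0,0,-1,-0.4,0,0,0,0,0,-1,-0.2,0,0,0,0,0,-1,-0.1,0,0,0,0,0,-1,0,0,0,0,0,0,-1])

```text
time_s: 14.2
eef_pos: [0.4788, -0.1381, 0.0321]
eef_rot: [0.0, -3.14, 0.0]
contact_force: [-4.7, -1.4, 1.3]
opening: 0.0001
grip_force: 2.4
```

Emit:
arm_command(series=[-0.1,0,0,0,0,0,-1,0,0,0,0,0,0,-1,1.5,0,0,0,0,0,-1,2.5,0,0,0,0,0,-1,0,0,-5,0,0,0,-1,0,0,-5,0,0,0,-1,0,0,-5,0,0,0,-1,0,0,-5,0,0,0,-1])

```text
time_s: 15.2
eef_pos: [0.4406, -0.1378, 0.2342]
eef_rot: [-0.001, 3.14, -0.0]
contact_force: [0.6, -0.1, -0.8]
opening: -0.0
grip_force: 0.0
```

Emit:
arm_command(series=[-4,0,0,0,0,0,-1,-5,0,0,0,0,0,-1,-5,0,0,0,0,0,-1,0,0,0,0,0,0,-1])

```text
time_s: 15.7
eef_pos: [0.5823, -0.1374, 0.2289]
eef_rot: [0.003, -3.138, -0.003]
contact_force: [0.2, -0.3, -0.2]
opening: 0.0
grip_force: 0.0
```

Run:
```python
from bench import manip
import cv2,numpy as np
c=manip.capture("wrist"); np.savez("w3.npz",**c)
print(manip.observe()["eef_pos"])
im=c["img"][60:300]; cv2.imwrite("pics/w3.png",cv2.resize(im,None,fx=1.25,fy=1.25,interpolation=cv2.INTER_CUBIC)[:,:,::-1])
```

```text
[ 0.5811807  -0.13766466  0.2303855 ]
```

View pics/w3.png

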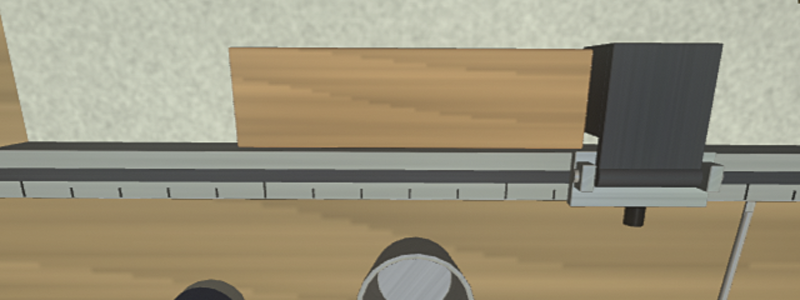

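The wrist crop shows the board's long edge against the fence from (239,147) to (583,148), and its end at (591,50) meeting the flap's side. I'll quantify the parallelism and the gap.

Run:
```python
from h import *
np.set_printoptions(precision=4,suppress=True)
c=load("w3.npz"); im=c["img"].astype(int); g=im.sum(2)
sat=(im[:,:,0]-im[:,:,2])
def edges(u,v0,v1,ch):
    d=np.abs(np.diff(ch[v0:v1,u]));i=d.argmax();a=d[max(i-1,0):i+2];return v0+i+.5+((a*np.arange(-1,2)[:len(a)]).sum()/a.sum())
us=np.arange(200,460,5)
far=np.array([onz(c,u,edges(u,88,110,sat),.043)[:2] for u in us])
near=np.array([onz(c,u,edges(u,170,188,sat),.043)[:2] for u in us])
fen=np.array([onz(c,u,edges(u,176,187,g),.058)[:2] for u in us])
for n,a in(("far",far),("near",near),("fence",fen)):
    p=np.polyfit(a[:,1],a[:,0],1); print(n,p, np.polyval(p,[-.247,-.027]))
u=np.arange(455,490)
for v in(105,120,140,155): print(v,sat[v,455:490].tolist())
for v in(105,120,140,155): print(v, [onz(c,x,v,.043)[1].round(4) for x in(465,470,475)])
```

```text
far [0.0031 0.4893] [0.4885 0.4892]
near [0.0034 0.5488] [0.548  0.5487]
fence [0.0085 0.5495] [0.5474 0.5493]
105 [70, 69, 71, 70, 70, 71, 70, 70, 70, 69, 69, 70, 69, 70, 70, 69, 71, 71, 55, 23, 6, 5, 6, 6, 6, 6, 6, 5, 5, 6, 5, 4, 6, 5, 5]
120 [70, 70, 71, 70, 71, 70, 71, 72, 70, 71, 71, 70, 71, 70, 71, 73, 69, 35, 7, 6, 8, 7, 6, 7, 6, 7, 6, 6, 7, 6, 6, 6, 6, 3, -3]
140 [70, 70, 70, 69, 70, 70, 70, 70, 70, 70, 70, 70, 70, 71, 54, 27, 8, 8, 8, 9, 8, 7, 7, 8, 7, 8, 6, 8, 6, 7, 5, 0, -3, -2, -3]
155 [67, 66, 66, 66, 65, 65, 66, 67, 65, 66, 65, 66, 66, 36, 11, 7, 8, 8, 8, 8, 8, 9, 8, 8, 9, 5, 6, 7, 6, 0, -3, -4, -3, -3, -3]
105 [np.float64(-0.0341), np.float64(-0.0303), np.float64(-0.0265)]
120 [np.float64(-0.0329), np.float64(-0.0291), np.float64(-0.0253)]
140 [np.float64(-0.0314), np.float64(-0.0275), np.float64(-0.0236)]
155 [np.float64(-0.0302), np.float64(-0.0263), np.float64(-0.0224)]
```

The board is parallel to the fence and at the flap. I'll give one last light tap on its end to confirm contact.

Emit:
arm_command(series=[2.2,-5.4,0,0,0,0,-1,2.2,-5.4,0,0,0,0,-1,2.1,-5.4,0,0,0,0,-1,0,0,5,0,0,0,-1,0,0,5,0,0,0,-1,0,0,5,0,0,0,-1,0,0,4.8,0,0,0,-1,0,0,0,0,0,0,-1])

```text
time_s: 16.75
eef_pos: [0.5129, -0.2985, 0.0315]
eef_rot: [-0.0, -3.136, -0.006]
contact_force: [-0.6, 0.5, 0.9]
opening: -0.0002
grip_force: 0.0
```

Emit:
arm_command(series=[0,1,0,0,0,0,-1,0,1,0,0,0,0,-1,0,0.8,0,0,0,0,-1,0,0.6,0,0,0,0,-1,0,0.3,0,0,0,0,-1,0,0,0,0,0,0,-1])

```text
time_s: 17.5
eef_pos: [0.5156, -0.2629, 0.0343]
eef_rot: [0.001, -3.142, -0.0]
contact_force: [0.3, -0.9, -0.2]
opening: -0.0002
grip_force: 0.0
```

Emit:
arm_command(series=[0,0.2,0,0,0,0,-1,0,0.2,0,0,0,0,-1,0,0.1,0,0,0,0,-1,0,0,0,0,0,0,-1])

```text
time_s: 18.0
eef_pos: [0.5155, -0.2584, 0.0343]
eef_rot: [0.0, 3.141, -0.001]
contact_force: [-0.3, -2.9, -0.5]
opening: -0.0001
grip_force: 1.0
```

Emit:
arm_command(series=[0,0.1,0,0,0,0,-1,0,0,0,0,0,0,-1])

```text
time_s: 18.25
eef_pos: [0.5156, -0.2581, 0.0345]
eef_rot: [0.0, 3.141, -0.003]
contact_force: [0.4, -6.4, -0.9]
opening: 0.0002
grip_force: 2.7
```

Emit:
arm_command(series=[0,-1.5,0,0,0,0,-1,0,-2.5,0,0,0,0,-1,0,0,-5,0,0,0,-1,0,0,-5,0,0,0,-1,0,0,-5,0,0,0,-1,-2.2,5.4,-4.7,0,0,0,-1,-2.2,5.4,0,0,0,0,-1,-2.1,5.4,0,0,0,0,-1])

```text
time_s: 19.25
eef_pos: [0.5775, -0.1429, 0.2242]
eef_rot: [0.001, 3.14, 0.001]
contact_force: [0.7, 0.3, -0.5]
opening: 0.0
grip_force: 0.0
```

Emit:
arm_command(series=[0,0,0,0,0,0,-1,0,0,0,0,0,0,-1])

```text
time_s: 19.5
eef_pos: [0.5768, -0.1446, 0.2233]
eef_rot: [0.001, -3.141, -0.0]
contact_force: [-0.9, -0.6, 0.4]
opening: -0.0
grip_force: 0.0
```

Run:
```python
from bench import manip
from h import *
c=manip.capture("wrist"); np.savez("w4.npz",**c)
print(manip.observe()["eef_pos"])
im=c["img"]; sat=im[:,:,0].astype(int)-im[:,:,2]; g=im.astype(int).sum(2)
def edges(u,v0,v1,ch):
    d=np.abs(np.diff(ch[v0:v1,u]));i=d.argmax();a=d[max(i-1,0):i+2];return v0+i+.5+((a*np.arange(-1,2)[:len(a)]).sum()/a.sum())
us=np.arange(230,440,5)
for n,ch,r,z in(("far",sat,(85,115),.043),("near",sat,(165,195),.043)):
    a=np.array([onz(c,u,edges(u,*r,ch),z)[:2] for u in us]);p=np.polyfit(a[:,1],a[:,0],1);print(n,p)
cv2.imwrite("pics/w4.png",cv2.resize(im[60:220,140:540],None,fx=2,fy=2,interpolation=cv2.INTER_CUBIC)[:,:,::-1])
s=manip.capture("scene")["img"]; a=load("scene0.npz")["img"]
s1=np.hstack([a[130:370,180:500],s[130:370,180:500]]);cv2.imwrite("pics/s4.png",cv2.resize(s1,None,fx=1.25,fy=1.25)[:,:,::-1])
```

```text
[ 0.57662282 -0.14513489  0.22333585]
far [0.00444468 0.48949833]
near [0.00493113 0.54902955]
```

View pics/w4.png

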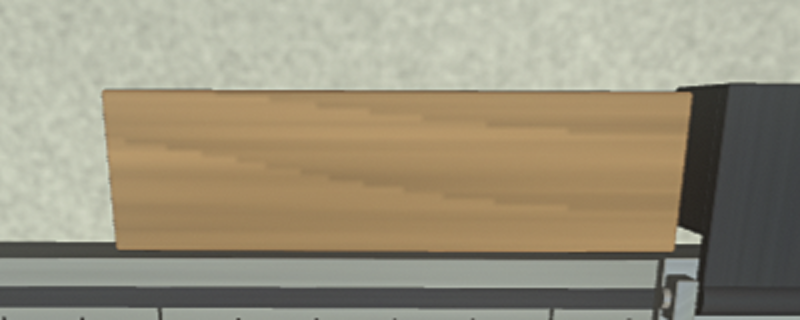

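View pics/s4.png

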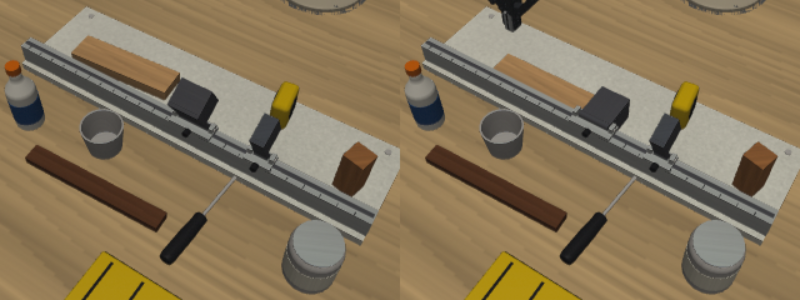

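The final crop shows the board flush with the fence, its end against the flap at (685,90)–(675,250). The before/after scene view shows the narrow stop still raised and the bystanders unmoved.

```bash
python3 -c "
from bench import manip
print(manip.sign_off())"
```

```text
the job is handed in; nothing more can be done
None
```

The job is handed in: the wide stop is fully down, the narrow stop is still raised, the board is snug along the fence with its end touching the wide flap (to about 1 mm in the pictures), and the arm finished clear.

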